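Present the gear-unit cover over its studs

ROBOT

A 6-joint arm with a two-finger parallel gripper is mounted at the origin on a cart in front of the work surface, level with it; the furniture and walls round the work are solid. World frame = base frame: x ahead of the robot, y to its left, z up, the work surface at z = 0. Lengths are in m, angles in rad, forces in N, time in s.
With the tool pointing down it reaches from about 0.275 to 0.825 m from the base axis. Payload 4.9 kg.
Tool frame: the origin (TCP) lies midway between the tips of the shut fingers; the grasp point (between the pads) lies 19 mm behind it (grip_point_offset is the distance from the TCP to the grasp point, in m); z points along the fingers, y is the line along which they close (so a half turn about z gives the same grasp; the last joint's range is limited). The gripper opens to 85 mm and grips with 20 to 120 N. Pads are 22 mm wide; open, the fingers measure 114 mm over their backs; the gripper's body (76 mm by 85 mm) begins 54 mm behind the grasp point. The pads swing forward as they close: fully open they stand 13 mm farther back than shut.
Start: joints at [0.983, 0.326, -0.193, 1.052, 0, 1.437], TCP at [0.241, 0.494, 0.231] pointing down, gripper open.
Joint ranges: [-2.65, 2.65], [-0.97, 1.79], [-1.3, 1.35], [-1.93, 2.1], [-1.47, 1.37], [-3.14, 3.14]. Speed limits (rad/s): [2.57, 2.57, 3.14, 3.14, 3.14, 3.14].

INTERFACE

Orientations are given as a rotation vector (axis times angle).
In Python, from cell import * gives the robot as it stands. Calls block until the motion is done:
- movep(position, orientation): joint-space move of the TCP to a pose.
- move_l(position, velocity=0.15, rot=None, until_force=None): straight line of the TCP; rot=None keeps the orientation; velocity is the mean speed in m/s. With until_force (N) it stops when the force on the tool has changed by that much, and returns True; else False.
- set_joints(angles): joint-space move.
- let_go() and grab(newtons=None): open the fingers fully, or close them until they stop; newtons is the grip in N (None keeps the last).
- sleep(seconds).
- ik(position, orientation): joint angles nearest the present ones, or None.
- get_state(): the state.
- grab_frame(name): name is "scene" or "top"; returns a dict with "img" (420x560x3 uint8, red, green, blue), "fx", "fy", "cx", "cy" (pixels), "cam_to_world" (4x4, takes a point from camera to world coordinates). Camera axes: x right, y down, z forward; pixel columns grow to the right and rows downward; lengths in m; the calibration is good to about 2 mm. A picture is of the moment at which its call begins. There is no depth.
A pose or a line that the arm cannot do raises MotionError and nothing moves.
- sign_off(): hands the job in; it is judged then, once.
Trained networks look in the newest picture that a camera, given by its name, has taken for a name from the list of things; names that differ only in an ending like _2 or _b are one class to them, and where a whole thing is asked for, a point or a joint stands for the part that bears it (a point fixed in the world has none). Each returns a list of dicts, best first, with "score" (0 to 1); they miss things now and then, are a little off and sometimes report something else, mostly with a low value. They report only what shows in the picture. A call takes as long as a camera call.
- spot_in(camera, name): "centre" ([column, row] in pixels, amid what is visible of it).
- silhouettes(camera, name): "mask" (420x560 bool, what is visible of it) and "centre" ([column, row] in pixels, amid what is visible of it).
- tip_of(camera, name): "centre" ([column, row] in pixels: a listed point, or the origin of a listed thing).
The state is a dict: "clock": time; "q": joint angles; "joint_velocities": joint speeds; "tau": joint torques, N m; "position": TCP position; "eef_rot": TCP orientation; "contact_force": force on the tool from outside, world axes, zero at the start; "wrist_torque": the same for the moment, N m; "finger_gap": opening from 0.0 (shut) to 1.0 (fully open); "grasp_force": force on a finger pad.
Only numpy, scipy, OpenCV 4.12 (cv2) and the standard library are available. Lean on these libraries where they do the work, as an engineer would, in place of code of your own. Each camera call takes 0.05 s, during which the arm holds its last target. There are 200 camera calls.

TASK

The inspection cover of the small gear unit lies on the bench the wrong way up. Turn it over so that its raised spigot faces down, carry it over the bottles and the tin that stand in between without disturbing anything on the bench, and bring it level above the open gear unit, rounded nose above rounded nose and every hole above its stud, without ever letting it touch the unit. Finish while still holding it there, motionless, its gasket face about a centimetre above the tips of the studs, so that I can look in under it before it goes down.

Things in the scene. Friction and masses are not known exactly. Their poses are not given: they have to be found in the camera images.
- cover: Inspection cover, loose: flat bright metal plate 120 x 58 x 8 mm, about 0.32 kg, lying spigot up. Origin on its plain outer face at the balance point; x axis along its length to the rounded nose, z axis out of the spigot side. Square part with straight parallel edges: x -53 to +35 mm, y -29 to +29 mm. Nose: round, radius 20 mm about x = 47, ending at x = 67 mm.
- cover_gasket (a point): Point on the gasket face, 8 mm from the cover's origin along its z. On this face a spigot 50 x 42 mm (x -34 to +16 mm) is raised 4 mm, ringed by a thin dark cord; turned over, the cover rests on the spigot with this face 4 mm above the bench. Axes as the cover's.
- cover_nose (a point): Centre of the nose hole on the gasket face, 47 mm from cover_gasket towards the nose. The other four holes are at x = -43 and +25 mm, y = 19 and -19 mm; all go through and are 10 mm wide. Axes as the cover's.
- cover_end (a point): Point of the cover near its square end, x = -41 mm, half-way through the plate. Gripped lightly there (about 8 N) across the 58 mm width and raised, the cover pivots between the fingers and its nose hangs down; from grip to nose tip it is 108 mm.
- housing: Small gear unit, grey case on a foot 128 x 104 mm, bolted down, does not move. Open on top: bright flange of the cover's own outline, 70 mm above the bench, with a 52 x 44 mm opening over a brass wheel. Five studs, 8 mm thick, in the pattern of the cover's holes, tips 86 mm above the bench. Origin on the bench where the cover's origin belongs; x axis to its rounded nose, z up.
- housing_studs (a point): Point at the height of the stud tips (86 mm above the bench) above the housing's origin: cover_gasket belongs above it. Axes as the housing's.
- housing_nose (a point): Tip of the nose stud, 47 mm from housing_studs towards the nose: the nose hole belongs above it.
- paint_tin: Paint tin, 78 mm wide, 77 mm high, standing between cover and gear unit; origin at the centre of its underside.
- glue_bottle: White glue bottle with a red pointed cap, 50 mm wide, 140 mm high, standing between them; origin at the centre of its underside.
- oil_bottle: Small blue bottle with a pointed white cap, 40 mm wide, 120 mm high, standing between them; origin at the centre of its underside.
- driver_yellow: Yellow-handled screwdriver, 162 mm long, 26 mm high, lying; a bystander. Origin under its middle.
- driver_red: Red-handled screwdriver, 202 mm long, 29 mm high, lying; a bystander. Origin under its middle.
- combo_wrench: Combination wrench, 160 mm long, 7 mm high, lying; a bystander. Origin under its middle.
- tape_measure: Yellow tape measure, 66 x 72 x 34 mm, lying; a bystander. Origin under its middle.

How it is judged:
By the outcome, as a careful person would: the job done as asked, in the order asked, and still so for the second after the job is handed in, while the arm keeps its last pose, push and grip.
It also fails if it takes over 54 s, if anything falls off the work surface, if the arm or the gripper's body presses on something with over 40 N, if the wrist force passes 120 N, or if a joint passes its speed limit or range.

## Working session

There is one attempt and no reset: what is moved stays moved. The work goes in short steps, each a Python script; the robot and the scene stay as the last script left them, time stands still between calls to the robot, and variables do not carry over. Pictures are saved under pics/ and viewed, at most 10 in all, crops included, and the job is handed in when it is done.

```bash
mkdir -p pics; ls
cat > h.py <<'E'
from cell import *
import numpy as np, cv2
from scipy.spatial.transform import Rotation as R
def ray(f,px):
    T=np.array(f["cam_to_world"]); d=np.array([(px[0]-f["cx"])/f["fx"],(px[1]-f["cy"])/f["fy"],1.])
    return T[:3,3],T[:3,:3]@d
def onz(f,px,z):
    o,d=ray(f,px); return o+d*(z-o[2])/d[2]
def proj(f,p):
    T=np.array(f["cam_to_world"]); c=T[:3,:3].T@(np.array(p)-T[:3,3]); return np.array([f["fx"]*c[0]/c[2]+f["cx"],f["fy"]*c[1]/c[2]+f["cy"]])
def save(f,n): cv2.imwrite("pics/"+n,f["img"][:,:,::-1])
E
python3 - <<'E'
from h import *
F={c:grab_frame(c) for c in("scene","top")}
for c in F:
    f=F[c]; save(f,c+"0.png"); print(c,np.round(np.array(f["cam_to_world"]),3).tolist(),f["fx"],f["cx"],f["cy"])
Z=dict(cover=0,cover_gasket=.008,cover_nose=.008,cover_end=.004,housing=0,housing_studs=.086,housing_nose=.086,paint_tin=0,glue_bottle=0,oil_bottle=0,driver_yellow=0,driver_red=0,combo_wrench=0,tape_measure=0)
for n,z in Z.items():
    for c in F:
        print(n,c,[(round(d["score"],2),np.round(d["centre"]).tolist(),np.round(onz(F[c],d["centre"],z)[:2],3).tolist()) for d in tip_of(c,n)[:2]])
s=get_state();print(s["position"],s["eef_rot"],s["clock"],s["finger_gap"])
E
```

```text
pics
scene [[0.902, -0.289, 0.322, 0.118], [-0.433, -0.616, 0.658, -0.748], [0.008, -0.732, -0.681, 0.894], [0.0, 0.0, 0.0, 1.0]] 484.0143110939033 280.8747112901069 207.65447691424882
top [[0.011, -0.992, 0.127, 0.385], [-1.0, -0.013, -0.017, 0.053], [0.019, -0.127, -0.992, 1.07], [0.0, 0.0, 0.0, 1.0]] 400.70016431355174 284.37218993432816 210.0487967257896
cover scene []
cover top [(0.83, [182.0, 193.0], [0.564, 0.312])]
cover_gasket scene [(0.65, [259.0, 166.0], [0.556, 0.3])]
cover_gasket top [(0.94, [180.0, 199.0], [0.548, 0.313])]
cover_nose scene [(0.58, [269.0, 168.0], [0.579, 0.279]), (0.42, [354.0, 236.0], [0.657, -0.065])]
cover_nose top []
cover_end scene [(0.92, [246.0, 162.0], [0.531, 0.341])]
cover_end top [(0.34, [373.0, 221.0], [0.496, -0.203])]
housing scene [(0.97, [335.0, 309.0], [0.506, -0.231])]
housing top [(0.81, [380.0, 220.0], [0.499, -0.225])]
housing_studs scene [(0.57, [336.0, 283.0], [0.505, -0.225])]
housing_studs top [(0.55, [391.0, 215.0], [0.503, -0.229]), (0.44, [182.0, 195.0], [0.545, 0.29])]
housing_nose scene [(0.73, [321.0, 268.0], [0.497, -0.17
[... 366 characters left out ...]
.318])]
oil_bottle scene [(0.95, [320.0, 251.0], [0.56, -0.066]), (0.63, [267.0, 170.0], [0.574, 0.28])]
oil_bottle top [(0.75, [318.0, 193.0], [0.57, -0.057])]
driver_yellow scene [(0.67, [191.0, 202.0], [0.327, 0.243])]
driver_yellow top [(0.55, [199.0, 282.0], [0.329, 0.256])]
driver_red scene []
driver_red top [(0.62, [292.0, 266.0], [0.373, 0.011])]
combo_wrench scene [(0.97, [263.0, 340.0], [0.331, -0.236])]
combo_wrench top [(0.61, [390.0, 281.0], [0.336, -0.247])]
tape_measure scene [(0.71, [205.0, 222.0], [0.337, 0.151])]
tape_measure top [(0.8, [241.0, 274.0], [0.35, 0.147])]
[0.24109881 0.49434423 0.23128571] [-7.06730346e-01 -3.06106486e+00  4.47458095e-05] 1.5 0.9950043349592002
```

Run:
```python
import cv2,numpy as np
t=cv2.imread("pics/top0.png");s=cv2.imread("pics/scene0.png")
a=cv2.resize(t[150:250,130:230],(400,400),interpolation=cv2.INTER_CUBIC)
b=cv2.resize(t[160:260,330:430],(400,400),interpolation=cv2.INTER_CUBIC)
cv2.imwrite("pics/crop0.png",np.hstack([a,b]))
```

```text
(no output)
```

View pics/crop0.png

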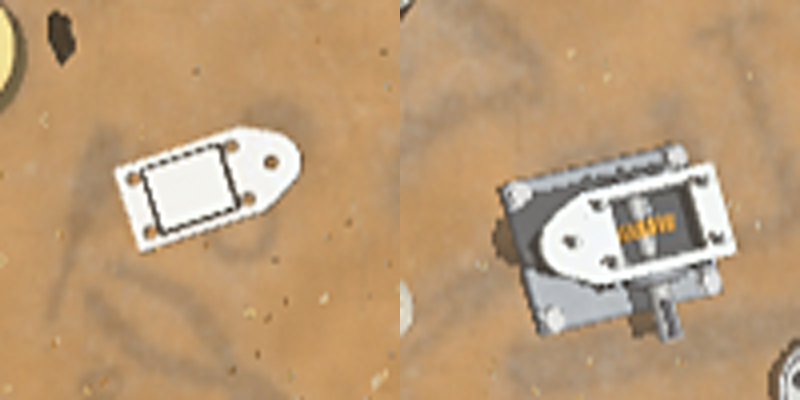

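View pics/scene0.png

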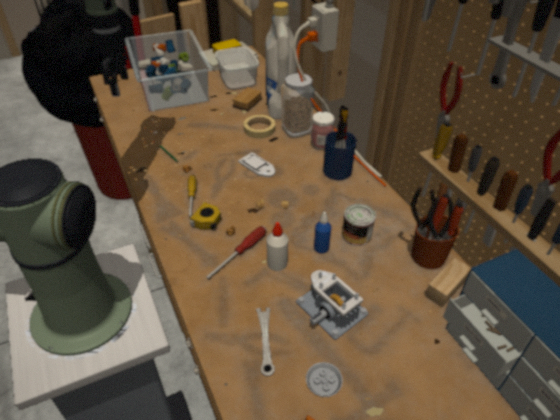

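View pics/top0.png

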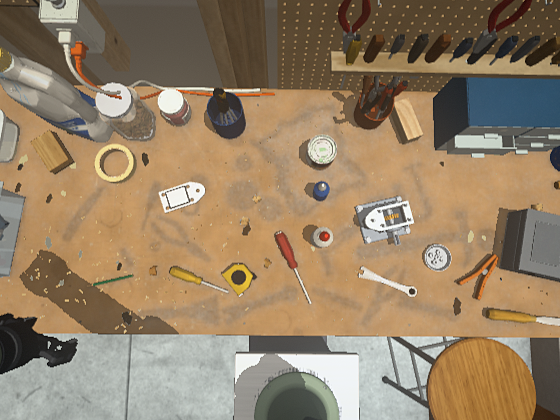

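The cover lies at about (183,196) in the top view with its nose to the right and slightly up. The housing is at about (388,217) with its nose to the left. The bottles are at (321,190) and (322,237), and the tin at (321,151). Next I'll fit the outlines to get precise poses.

```bash
cat >> h.py <<'E'
from scipy.optimize import minimize
_a=np.linspace(0,2*np.pi,48,endpoint=False)
OUT=cv2.convexHull(np.float32([[-53,-29],[-53,29],[35,29],[35,-29]]+[[47+20*np.cos(a),20*np.sin(a)] for a in _a])/1000)[:,0,:].astype(float)
HOLES=np.array([[47,0],[-43,19],[-43,-19],[25,19],[25,-19]])/1000.
def to_w(p2,x,z):
    c,s=np.cos(x[2]),np.sin(x[2]); p2=np.asarray(p2)
    return np.c_[x[0]+c*p2[:,0]-s*p2[:,1],x[1]+s*p2[:,0]+c*p2[:,1],np.full(len(p2),z)]
def fit(f,x0,ztop,zbot,opening=None,mask=None,n=8,pad=12):
    """pose x,y,yaw of a bright outline: supersampled render against the grey image"""
    g=(mask*255. if mask is not None else f["img"].min(2)).astype(np.float32)
    P=np.array([proj(f,p) for p in to_w(OUT,x0,ztop)]); lo=np.floor(P.min(0)).astype(int)-pad; hi=np.ceil(P.max(0)).astype(int)+pad
    G=g[lo[1]:hi[1],lo[0]:hi[0]]; h,w=G.shape
    def ren(x):
        im=np.zeros((h*n,w*n),np.uint8)
        pts=np.vstack([[proj(f,p) for p in to_w(OUT,x,z)] for z in {ztop,zbot}])
        q=lambda P:np.int32(np.round(((P-lo+.5)*n-.5)*16))
        cv2.fillPoly(im,[q(cv2.convexHull(np.float32(pts))[:,0,:])],255,shift=4)
        if opening is not None: cv2.fillPoly(im,[q(np.array([proj(f,p) for p in to_w(opening,x,ztop)]))],0,shift=4)
        return cv2.resize(im,(w,h),interpolation=cv2.INTER_AREA)/255.
    def cost(x):
        r=ren(x).ravel(); A=np.c_[r,np.ones_like(r)]; c,res,_,_=np.linalg.lstsq(A,G.ravel(),rcond=None); return float(((A@c-G.ravel())**2).mean())
    s=np.array([[0,0,0],[.008,0,0],[0,.008,0],[0,0,.15]]); x=np.array(x0,float)
    for k in range(3):
        r=minimize(cost,x,method="Nelder-Mead",options=dict(initial_simplex=x+s/(k+1),xatol=1e-5,fatol=1e-3)); x=r.x
    return x,r.fun
E
python3 - <<'E'
from h import *
F={c:grab_frame(c) for c in("scene","top")}
op=np.array([[-35,-22],[-35,22],[17,22],[17,-22]])/1000.
for c in F:
    f=F[c]
    print(c,"cover",fit(f,[.555,.31,-1.25],.008,0),"housing",fit(f,[.503,-.229,1.9],.07,.066,op))
    for n,x0,z in(("cover",[.555,.31,-1.25],.008),("housing",[.503,-.229,1.9],0)):
        m=silhouettes(c,n); 
        if m and n=="cover": print(c,"mask",m[0]["score"],fit(f,x0,z,0,mask=m[0]["mask"]))
E
```

```text
scene cover (array([ 0.55742989,  0.31649783, -1.2177536 ]), np.float64(109.20096132833571)) housing (array([ 0.50074161, -0.23123757,  1.81662209]), np.float64(318.6510728911699))
scene mask 0.94 (array([ 0.55418935,  0.31861332, -1.26943981]), np.float64(1010.6076402230115))
top cover (array([ 0.55700537,  0.31429872, -1.21852442]), np.float64(694.0723407580379)) housing (array([ 0.50157555, -0.23254433,  1.81957543]), np.float64(1056.3106574476678))
top mask 0.92 (array([ 0.55456636,  0.31276034, -1.2330998 ]), np.float64(282.58743976777225))
```

The two cameras agree to about 2 mm: cover at (0.557, 0.315, yaw -1.218) and housing at (0.501, -0.232, yaw 1.818). My plan is to grip the square end lightly, raise it so the nose hangs, lay it over onto its spigot, then regrip it at the balance point.

```bash
cat >> h.py <<'E'
YC=-1.218; C=np.array([np.cos(YC),np.sin(YC),0]); Zv=np.array([0,0,1.])
def tool(tilt=0,flip=False,yaw=YC):
    """tool down, y across; tilt>0 leans the fingers towards -c"""
    c=np.array([np.cos(yaw),np.sin(yaw),0]); x=c*(-1 if flip else 1); M=np.c_[x,np.cross(-Zv,x),-Zv]
    return (R.from_rotvec(np.cross(-Zv,-c)*tilt)*R.from_matrix(M)).as_rotvec()
def st(t=""):
    s=get_state(); print(t,"clk",round(s["clock"],2),"pos",np.round(s["position"],4),"gap",round(s["finger_gap"],3),"gf",np.round(s["grasp_force"],1),"F",np.round(s["contact_force"],1),"M",np.round(s["wrist_torque"],2)); return s
E
python3 - <<'E'
from h import *
G=np.array([.557,.3154,0])-.041*C
for fl in(0,1):
    print(fl,[np.round(q,2).tolist() if q is not None else None for q in(ik(G+Zv*.1,tool(0,fl)),ik(G+Zv*-.004,tool(0,fl)),ik(G+Zv*.15,tool(.6,fl)),ik(G+Zv*.02+.15*C,tool(0,fl)),ik([.5,-.23,.15],tool(0,fl,1.818)),ik([.5,-.23,.15],tool(0,fl,1.818-np.pi)))])
E
```

```text
0 [[0.46, 0.61, -0.09, 0.87, 0.0, -1.46], [0.46, 0.73, -0.17, 0.67, 0.0, -1.46], [0.19, 0.61, -0.1, 0.97, 0.59, -1.76], [0.23, 0.67, -0.21, 0.69, 0.0, -1.7], [-0.57, 0.39, -0.31, 0.86, 0.0, 0.76], [-0.57, 0.39, -0.31, 0.86, 0.0, -2.38]]
1 [[0.46, 0.61, -0.09, 0.87, 0.0, 1.68], [0.46, 0.73, -0.17, 0.67, 0.0, 1.68], [0.19, 0.61, -0.1, 0.97, 0.59, 1.38], [0.23, 0.67, -0.21, 0.69, 0.0, 1.45], [-0.57, 0.39, -0.31, 0.86, 0.0, -2.38], [-0.57, 0.39, -0.31, 0.86, 0.0, 0.76]]
```

Run:
```python
from h import *
G=np.array([.557,.3154,0])-.041*C
movep(G+Zv*.08,tool(0,1)); st("above")
print(move_l(G+Zv*-.004,.08,until_force=8)); st("down")
grab(8); st("grab")
move_l(G+Zv*.02,.06); st("up2")
move_l(G+Zv*.14,.10); st("up")
sleep(.5); st()
f=grab_frame("scene"); p=proj(f,G+Zv*.1).astype(int); save({"img":cv2.resize(f["img"][max(0,p[1]-90):p[1]+60,p[0]-100:p[0]+100],None,fx=3,fy=3)},"lift.png")
```

```text
above clk 3.17 pos [0.5423 0.355  0.0807] gap 0.999 gf 0.0 F [0.6 1.  0.5] M [0.01 0.01 0.02]
False
down clk 4.37 pos [ 0.5434  0.3541 -0.0034] gap 1.001 gf 0.0 F [ 0.1 -0.6  0.3] M [0.02 0.02 0.05]
grab clk 4.74 pos [ 0.5429  0.354  -0.0033] gap 0.674 gf 21.2 F [-3.  -0.7  6. ] M [-0.18  0.48 -0.15]
up2 clk 5.29 pos [0.5429 0.3539 0.0202] gap 0.668 gf 22.3 F [-0.2 -0.1 -4.6] M [ 0.14  0.06 -0.01]
up clk 6.64 pos [0.5423 0.3536 0.1391] gap 0.673 gf 22.3 F [ 0.5  0.5 -3.5] M [0.13 0.1  0.02]
 clk 7.14 pos [0.5428 0.3538 0.1399] gap 0.669 gf 22.3 F [ 0.2  0.2 -4.8] M [ 0.17  0.1  -0.02]
```

View pics/lift.png

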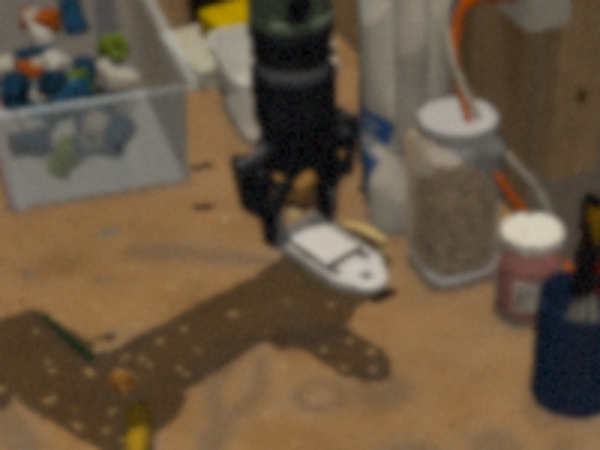

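The cover is clamped near level with its nose pointing away, because the 20 N minimum grip holds it against pivoting. I'll tilt the tool until the plate is near vertical, nose down, and use the bench to force the pivot.

```bash
cat >> h.py <<'E'
def tcp(gp,tilt,off=.0075):
    r=tool(tilt,1); return np.asarray(gp)+off*R.from_rotvec(r).apply(Zv),r
def goto(gp,tilt,v=.1):
    p,r=tcp(gp,tilt); return move_l(p,v,r)
E
python3 - <<'E'
from h import *
G=np.array([.557,.3154,0])-.041*C
for t in(1.0,1.2,1.3):
    for g in(G+Zv*.17,G+Zv*.11,G+.08*C+Zv*.08):
        q=ik(*tcp(g,t)); print(t,None if q is None else np.round(q,2))
p,r=tcp(G+Zv*.17,1.2)
try: move_l(p,.05,r)
except MotionError as e: print(e); movep(p,r)
sleep(.3); st("tilted")
f=grab_frame("scene"); p=proj(f,G+Zv*.12).astype(int); save({"img":cv2.resize(f["img"][max(0,p[1]-90):p[1]+60,p[0]-100:p[0]+100],None,fx=4,fy=4)},"tilt.png")
print(p-[100,90]); 
for b in(60,70,80,90): # plate angle below horizontal
    print(b,((proj(f,G+Zv*.17+.108*(C*np.cos(np.radians(b))-Zv*np.sin(np.radians(b))))-(p-[100,90]))*4).round())
E
```

```text
1.0 [ 0.07  0.76 -0.04  1.18  0.94  1.08]
1.0 [ 0.07  0.84 -0.07  1.07  0.94  1.08]
1.0 [-0.04  0.93  0.03  1.21  0.89  0.91]
1.2 [0.03 0.9  0.04 1.4  1.09 0.83]
1.2 [0.03 0.98 0.03 1.31 1.09 0.83]
1.2 [-0.08  1.08  0.16  1.47  1.01  0.66]
1.3 [0.02 0.98 0.1  1.55 1.14 0.66]
1.3 [0.02 1.06 0.1  1.47 1.14 0.66]
1.3 [-0.09  1.17  0.23  1.63  1.05  0.51]
tilted clk 9.03 pos [0.5404 0.3607 0.1678] gap 0.667 gf 22.5 F [ 0.2  0.4 -3.3] M [-1.52 -0.52 -0.02]
[146  35]
60 [454. 444.]
70 [438. 443.]
80 [421. 438.]
90 [403. 429.]
```

View pics/tilt.png

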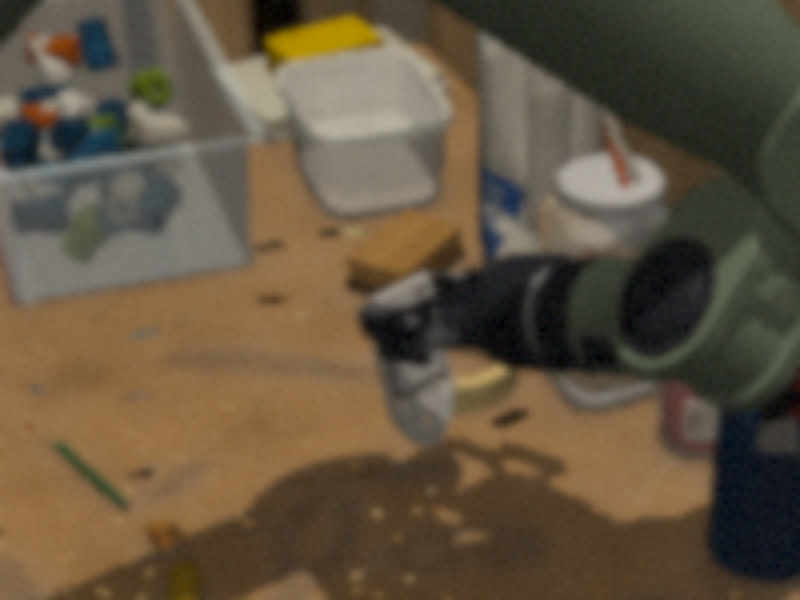

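The nose hangs at about 77° below horizontal, with its tip at crop pixel (427,440). I'll tilt a bit more, touch the nose to the bench and walk the grip over it along an arc.

Run:
```python
from h import *
G=np.array([.557,.3154,0])-.041*C
goto(G+Zv*.14,1.38,.06); st("tilt")
print(goto(G+Zv*.095,1.38,.03) if 0 else move_l(tcp(G+Zv*.095,1.38)[0],.03,until_force=6)); s=st("touch")
g0=np.array(s["position"])-.0075*R.from_rotvec(s["eef_rot"]).apply(Zv); print("grip",g0.round(4))
a=np.radians(86); P=g0+.108*(C*np.cos(a)-Zv*np.sin(a)); P[2]-=.001
for th,t in((96,1.38),(106,1.38),(116,1.3),(126,1.15)):
    th=np.radians(th); goto(P+.108*(-C*np.cos(th)+Zv*np.sin(th)),t,.05); st(round(th,2))
np.save("P.npy",P)
f=grab_frame("scene"); p=proj(f,G+Zv*.1).astype(int)-[80,90]; print(p); save({"img":cv2.resize(f["img"][p[1]:p[1]+150,p[0]:p[0]+200],None,fx=4,fy=4)},"arc.png")
```

```text
tilt clk 9.7 pos [0.5406 0.3609 0.1384] gap 0.672 gf 22.6 F [ 0.  -0.2 -3.4] M [-1.59 -0.6  -0.05]
True
touch clk 10.73 pos [0.5403 0.3611 0.1061] gap 0.671 gf 22.7 F [-0.6  0.7  4.4] M [0.06 0.06 0.04]
grip [0.5429 0.3542 0.1075]
1.68 clk 11.26 pos [0.547  0.3432 0.1047] gap 0.67 gf 22.2 F [-1.7  0.4  2.2] M [-0.42  0.07  0.2 ]
1.85 clk 11.78 pos [0.5534 0.3257 0.1007] gap 0.671 gf 21.5 F [-0.8  0.2 -1. ] M [-0.91 -0.21  0.07]
2.02 clk 12.32 pos [0.5598 0.3098 0.0944] gap 0.668 gf 21.7 F [ 1.1 -1.1  1.9] M [-0.46 -0.34 -0.29]
2.2 clk 12.86 pos [0.5654 0.2944 0.0838] gap 0.667 gf 21.9 F [ 2.5 -1.1  3.9] M [-0.03 -0.3  -0.28]
[166  41]
```

View pics/arc.png

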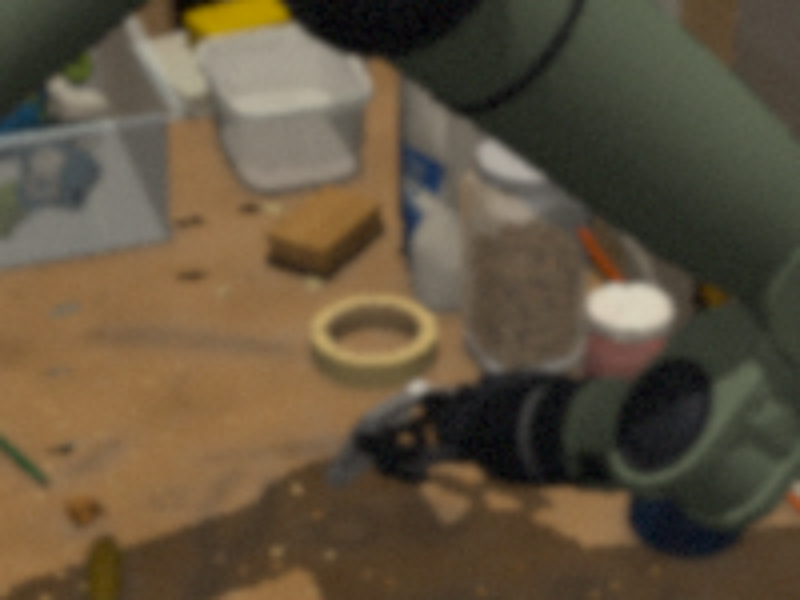

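It works. The plate has passed vertical, with its nose trailing at crop pixel (340,475). I'll continue to flat and release.

Run:
```python
from h import *
P=np.load("P.npy")
for th,t in((136,.95),(146,.7),(156,.45),(166,.2),(173,.0)):
    th=np.radians(th); goto(P+.108*(-C*np.cos(th)+Zv*np.sin(th)),t,.06); st(round(th,2))
g=P+.108*C; g[2]=.011; move_l(tcp(g,0)[0],.04,until_force=12); st("low")
let_go(); sleep(.2); st("open")
move_l(tcp(g+Zv*.12,0)[0],.2)
movep([.45,.1,.3],tool(0,1)); st("away")
F={c:grab_frame(c) for c in("scene","top")}
x0=[*(P+.067*C)[:2],YC+np.pi]
for c,f in F.items(): print(c,fit(f,x0,.012,.004), [ (round(d["score"],2)) for d in silhouettes(c,"cover")])
f=F["scene"];p=proj(f,[*x0[:2],0]).astype(int); f2=F["top"];p2=proj(f2,[*x0[:2],0]).astype(int)
a=[cv2.resize(g["img"][q[1]-40:q[1]+40,q[0]-40:q[0]+40],(400,400),interpolation=cv2.INTER_CUBIC) for g,q in((f,p),(f2,p2))]
save({"img":np.hstack(a)},"flat.png")
```

```text
2.37 clk 13.39 pos [0.5705 0.2802 0.07  ] gap 0.663 gf 21.6 F [ 4.1 -3.6  5.5] M [-0.07 -0.35 -0.33]
2.55 clk 13.88 pos [0.5744 0.2676 0.0529] gap 0.542 gf 20.5 F [ 1.9 -4.1  2.9] M [-0.61 -0.5  -0.23]
2.72 clk 14.38 pos [0.5763 0.2578 0.0344] gap 0.087 gf 19.6 F [-1.7  0.5 -1.6] M [-0.51  0.01  0.14]
2.9 clk 14.86 pos [0.5802 0.2505 0.0168] gap 0.086 gf 19.4 F [-1.5  0.9 -0.2] M [0.01 0.08 0.04]
3.02 clk 15.23 pos [0.5818 0.2471 0.004 ] gap 0.08 gf 22.8 F [-0.8  1.9 -0.8] M [0.48 0.21 0.  ]
low clk 15.48 pos [0.5827 0.2452 0.0033] gap 0.084 gf 22.9 F [-0.7  2.3  0.3] M [0.47 0.27 0.02]
open clk 16.42 pos [0.5828 0.2458 0.0035] gap 1.002 gf 0.0 F [ 0.3 -0.5 -0. ] M [-0.01 -0.04  0.03]
away clk 18.2 pos [0.4502 0.1003 0.2989] gap 0.999 gf 0.0 F [0.7 0.5 0.3] M [-0.03  0.02  0.01]
scene (array([0.5230412 , 0.23530869, 2.39463316]), np.float64(124.89606645520293)) [0.59]
top (array([0.59452397, 0.23435602, 1.59328201]), np.float64(458.8512884288871)) []
```

View pics/flat.png

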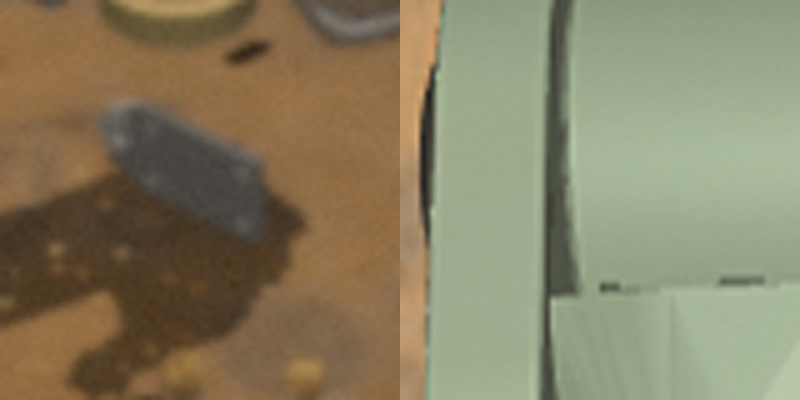

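The cover slipped out late in the swing. It has fallen spigot side down, nose towards upper left at crop pixel (110,120), but it's in the arm's shadow. I'll move clear and refit.

Run:
```python
from h import *
movep([.36,-.12,.3],tool(0,1)); st("away")
F={c:grab_frame(c) for c in("scene","top")}
for c,f in F.items():
    m=silhouettes(c,"cover"); n0=[np.round(onz(f,d["centre"],.004),3).tolist() for d in tip_of(c,"cover_nose")[:2]]
    for d in m[:1]:
        w=onz(f,d["centre"],.008); print(c,d["score"],w.round(3),n0)
        for y in(1.6,1.92,2.3): print(fit(f,[w[0],w[1],y],.012,.004), fit(f,[w[0],w[1],y],.012,.004,mask=d["mask"]))
f=F["scene"];f2=F["top"]
a=[cv2.resize(g["img"][q[1]-40:q[1]+40,q[0]-40:q[0]+40],(400,400),interpolation=cv2.INTER_CUBIC) for g,q in((g,proj(g,[.57,.27,.01]).astype(int)) for g in(f,f2))]
save({"img":np.hstack(a)},"flat2.png")
```

```text
away clk 19.34 pos [ 0.3605 -0.1197  0.3   ] gap 0.998 gf 0.0 F [-0.   0.5 -0.1] M [ 0.04 -0.05  0.02]
scene 0.26 [0.336 0.164 0.008] [[0.558, 0.368, 0.004]]
(array([0.34892936, 0.14791288, 1.7614831 ]), np.float64(344.95754776863305)) (array([0.34762441, 0.16868961, 0.87627736]), np.float64(3629.963512394819))
(array([0.35738999, 0.14040138, 2.23381926]), np.float64(329.0404985349686)) (array([0.34733445, 0.16917847, 0.91530416]), np.float64(3357.2247210590594))
(array([0.35442276, 0.14526745, 2.08364251]), np.float64(307.95792553235066)) (array([0.34743664, 0.16859822, 0.89955326]), np.float64(3576.222420135094))
top 0.55 [0.556 0.295 0.008] [[0.548, 0.339, 0.004]]
(array([0.55260713, 0.29206658, 1.93638413]), np.float64(698.5480545279918)) (array([0.55558448, 0.29025676, 1.85561333]), np.float64(4409.372104199236))
(array([0.55207925, 0.2921633 , 1.94920599]), np.float64(576.6048396839798)) (array([0.5618702 , 0.2921756 , 2.02539689]), np.float64(3609.0712876589055))
(array([0.5521542 , 0.29182951, 1.95010069]), np.float64(524.6458031635638)) (array([0.57151944, 0.29923538, 2.20787693]), np.float64(3223.799107204738))
```

View pics/flat2.png

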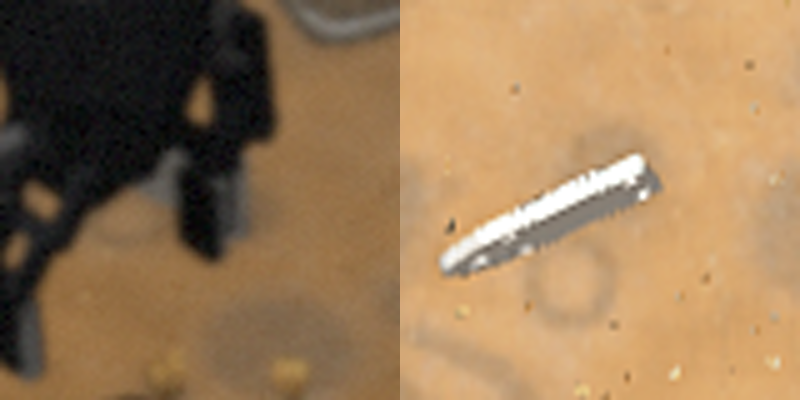

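The cover is standing on its long edge, not lying flat. In the top crop its bright upper edge runs from (455,262) to (640,160), the nose is to the left, and the plain face points at the robot, so the spigot points to +x. I can lay it over towards +x, so I'll measure it and check what tilt is reachable.

Run:
```python
from h import *
f=grab_frame("top"); q=proj(f,[.57,.27,.01]).astype(int)-40; g=f["img"][q[1]:q[1]+80,q[0]:q[0]+80]
hsv=cv2.cvtColor(g,cv2.COLOR_RGB2HSV); w=((g.min(2)>200)).astype(np.uint8)
allm=((hsv[...,1]<60)).astype(np.uint8)
for n,m in(("white",w),("all",allm)):
    k,l,s,_=cv2.connectedComponentsWithStats(m); i=1+s[1:,4].argmax(); pts=np.argwhere(l==i)[:,::-1].astype(np.float32); r=cv2.boxPoints(cv2.minAreaRect(pts))+q
    print(n,s[i,4],"px"); 
    for z in(0,.058): print(z,[onz(f,p,z)[:2].round(4).tolist() for p in r])
# bottom/top rim rows per column
k,l,s,_=cv2.connectedComponentsWithStats(allm); i=1+s[1:,4].argmax()
for c in range(0,80,6):
    a=np.where(l[:,c]==i)[0]; b=np.where(w[:,c]&(l[:,c]==i))[0]
    if len(a) and len(b): print(c,onz(f,(c+q[0],a.min()+q[1]-.5),.058)[:2].round(4),"white low@.058",onz(f,(c+q[0],b.max()+q[1]+.5),.058)[:2].round(4),"bottom@0",onz(f,(c+q[0],a.max()+q[1]+.5),0)[:2].round(4))
# tilt reach
yaw=1.95; c=np.array([np.cos(yaw),np.sin(yaw),0])
for flip in(1,-1):
  x=c*flip; M=R.from_matrix(np.c_[x,np.cross(-Zv,x),-Zv])
  for t in(0,.5,.7,.9,1.1,1.3):
    r=(R.from_rotvec(c*t)*M); z=r.apply(Zv); qq=ik(np.array([.56,.28,.03]),r.as_rotvec()); print(flip,t,z.round(2),None if qq is None else qq.round(2))
```

```text
white 151 px
0 [[0.5503, 0.3632], [0.6015, 0.2557], [0.5888, 0.2497], [0.5377, 0.357]]
0.058 [[0.5413, 0.3464], [0.5898, 0.2447], [0.5778, 0.239], [0.5295, 0.3406]]
all 374 px
0 [[0.5487, 0.3638], [0.603, 0.2534], [0.5804, 0.2423], [0.5264, 0.3525]]
0.058 [[0.5399, 0.347], [0.5912, 0.2425], [0.5698, 0.232], [0.5187, 0.3363]]
12 [0.5431 0.332 ] white low@.058 [0.5354 0.3316] bottom@0 [0.5331 0.347 ]
18 [0.5536 0.3173] white low@.058 [0.5433 0.3168] bottom@0 [0.5388 0.3313]
24 [0.5616 0.3024] white low@.058 [0.5512 0.3019] bottom@0 [0.5444 0.3155]
30 [0.5695 0.2875] white low@.058 [0.5566 0.2869] bottom@0 [0.5528 0.2998]
36 [0.5776 0.2726] white low@.058 [0.5646 0.272 ] bottom@0 [0.5612 0.284 ]
42 [0.583  0.2575] white low@.058 [0.5726 0.2571] bottom@0 [0.5669 0.2681]
48 [0.5858 0.2423] white low@.058 [0.565  0.2415] bottom@0 [0.5753 0.2523]
1 0 [ 0.  0. -1.] [ 0.35  0.65 -0.22  0.7   0.    1.54]
1 0.5 [-0.45 -0.18 -0.88] [ 0.35  1.07  0.51  1.51 -0.01  1.55]
1 0.7 [-0.6  -0.24 -0.76] [ 0.35  1.32  0.95  1.9  -0.02  1.55]
1 0.9 [-0.73 -0.29 -0.62] None
1 1.1 [-0.83 -0.33 -0.45] None
1 1.3 [-0.9  -0.36 -0.27] None
-1 0 [ 0.  0. -1.] [ 0.35  0.65 -0.22  0.7   0.   -1.6 ]
-1 0.5 [-0.45 -0.18 -0.88] [ 0.35  1.07  0.51  1.51 -0.01 -1.59]
-1 0.7 [-0.6  -0.24 -0.76] [ 0.35  1.32  0.95  1.9  -0.02 -1.59]
-1 0.9 [-0.73 -0.29 -0.62] None
-1 1.1 [-0.83 -0.33 -0.45] None
-1 1.3 [-0.9  -0.36 -0.27] None
```

The plate stands vertical with nose yaw ≈ 2.02. Tilting it flat in the grip is out of reach (about 40° at most), so I'll nudge it over onto its spigot with the shut fingers.

Run:
```python
from h import *
y=2.02; n=np.array([np.sin(y),-np.cos(y),0]); A=np.array([.559,.291,0])
r=tool(0,1,y-np.pi)
movep(A-.06*n+Zv*.12,r); grab(20); st("shut")
move_l(A-.06*n+Zv*.043,.15)
print(move_l(A-.010*n+Zv*.043,.06,until_force=2)); st("t")
s=get_state(); p=np.array(s["position"]); p[2]=.043
move_l(p+.016*n,.05); st("pushed"); sleep(.2)
move_l(p-.02*n+Zv*.08,.2); let_go()
movep([.33,.02,.3],r); st("away")
f=grab_frame("top"); save({"img":cv2.resize(f["img"][140:260,110:290],None,fx=4,fy=4,interpolation=cv2.INTER_CUBIC)},"flat3.png")
B=A+.033*n
for y0 in(1.8,2.1): print(fit(f,[B[0],B[1],y0],.012,.004))
```

```text
shut clk 22.11 pos [0.5049 0.265  0.12  ] gap 0.001 gf 0.0 F [0.6 0.3 0.1] M [-0.03 -0.04 -0.02]
False
t clk 23.76 pos [0.5495 0.2865 0.0429] gap -0.002 gf 0.0 F [-0.5 -0.3 -0.5] M [ 0.01 -0.02 -0.07]
pushed clk 24.22 pos [0.5642 0.2935 0.0429] gap 0.001 gf 0.0 F [ 0.6 -0.4 -0.8] M [-0.04 -0.   -0.  ]
away clk 27.18 pos [0.3306 0.0202 0.2998] gap 1.0 gf 0.0 F [-0.6  0.2  0.2] M [ 0.01 -0.02  0.01]
(array([0.59408602, 0.30662019, 2.04638427]), np.float64(287.87838579239997))
(array([0.59411228, 0.30667314, 2.04516839]), np.float64(249.08234728278666))
```

View pics/flat3.png

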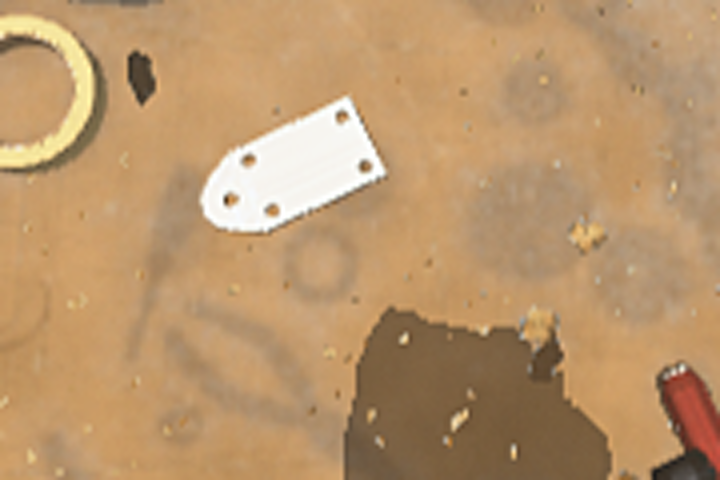

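It's flat now with the plain face up and the nose to the left, with the nose hole at crop pixel (231,199). I'll grip it at the balance point, lift it and carry it high.

Run:
```python
from h import *
cx,cy,yc=.5941,.3067,2.0455; H=np.array([.5016,-.2325]); yh=1.8185
r=tool(0,1,yc-np.pi); rh=tool(0,1,yh-np.pi)
movep([cx,cy,.08],r); move_l([cx,cy,-.0015],.08,until_force=10); st("down")
grab(60); s=st("grab"); 
move_l([cx,cy,.03],.06); st("up")
move_l([cx,cy,.20],.15); st("high")
move_l([*H,.20],.2,rh); st("over")
move_l([*H,.125],.08); sleep(.3); st("hover")
F={c:grab_frame(c) for c in("scene","top")}
import pickle; pickle.dump(F,open("F.pkl","wb"))
ims=[]
for c,f in F.items():
    g=f["img"].copy(); q=proj(f,[*H,.1]).astype(int)
    k=5; im=cv2.resize(g[q[1]-40:q[1]+40,q[0]-40:q[0]+40],(400,400),interpolation=cv2.INTER_CUBIC)
    for z in(.1385,.1305):  # outer / gasket face
        P=((np.array([proj(f,p) for p in to_w(OUT,[*H,yh],z)])-(q-40)+.5)*k).astype(int); cv2.polylines(im,[P],True,(255,0,0),1)
    for p in to_w(HOLES,[*H,yh],.1385): cv2.circle(im,tuple(((proj(f,p)-(q-40)+.5)*k).astype(int)),3,(0,0,255),-1)
    for p in to_w(HOLES,[*H,yh],.086): cv2.circle(im,tuple(((proj(f,p)-(q-40)+.5)*k).astype(int)),3,(0,255,0),-1)
    ims.append(im)
save({"img":np.hstack(ims)},"hover.png")
```

```text
down clk 30.04 pos [ 0.5947  0.3069 -0.0008] gap 1.002 gf 0.0 F [ 0.2 -0.3 -0.4] M [ 0.04  0.04 -0.  ]
grab clk 30.43 pos [ 5.946e-01  3.068e-01 -4.000e-04] gap 0.654 gf 64.9 F [-1.3 -1.2  4.6] M [-0.2   0.37  0.04]
up clk 31.1 pos [0.594  0.3067 0.0301] gap 0.656 gf 64.2 F [-0.7 -0.1 -4.1] M [-0.04 -0.02 -0.02]
high clk 32.38 pos [0.5934 0.3064 0.1988] gap 0.66 gf 64.3 F [-0.3 -0.4 -2.8] M [0.02 0.01 0.06]
over clk 35.27 pos [ 0.5017 -0.2319  0.2   ] gap 0.654 gf 64.2 F [-0.3 -0.4 -4.3] M [-0.03 -0.01  0.01]
hover clk 36.65 pos [ 0.5018 -0.2326  0.1254] gap 0.657 gf 64.2 F [ 0.3 -0.2 -3.8] M [-0.05  0.03 -0.02]
```

View pics/hover.png

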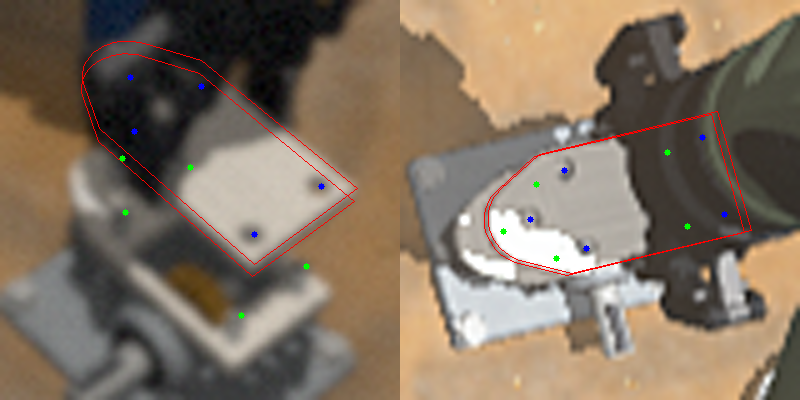

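Both views confirm the fit. The visible cover holes, for example (530,218) in the top view and (318,182) in the scene view, sit on the predicted hole positions within about 1 mm, and the nose is over the nose. I'll lower it to 1 cm above the studs.

Run:
```python
from h import *
H=[.5016,-.2325]
print(move_l([*H,.0915],.04,until_force=8)); sleep(1.0); s=st("final"); print(np.abs(s["joint_velocities"]).max(), R.from_rotvec(s["eef_rot"]).apply(Zv).round(4))
F={c:grab_frame(c) for c in("scene","top")}
for c,f in F.items():
    g=f["img"].min(2).astype(float)
    for h in to_w(HOLES,[*H,1.8185],.0915+.0048+.008):
        p=proj(f,h); i=np.round(p).astype(int); w=g[i[1]-2:i[1]+3,i[0]-2:i[0]+3]; d=np.clip(np.median(w)-w,0,None); yy,xx=np.mgrid[-2:3,-2:3]
        if d.sum()>60 and g[i[1]-4:i[1]+5,i[0]-4:i[0]+5].max()>110: print(c,p.round(1),"dpx",((i+[(xx*d).sum()/d.sum(),(yy*d).sum()/d.sum()])-p).round(2))
```

```text
False
final clk 38.73 pos [ 0.5016 -0.2325  0.0915] gap 0.656 gf 64.2 F [ 0.4 -0.7 -3.4] M [-0.03 -0.01  0.05]
0.0018860206116994096 [-0.  0. -1.]
scene [345.7 298.1] dpx [-0.49 -0.06]
scene [358.8 288.4] dpx [-0.54 -0.14]
top [376.1 219. ] dpx [ 0.54 -0.22]
top [386.8 224.5] dpx [ 0.39 -0.18]
top [382.7 209.4] dpx [0.4  0.25]
```

```bash
python3 -c "
from cell import *
print(sign_off())"
```

```text
the job is handed in; nothing more can be done
None
```

The cover is turned spigot down and held still and level over the gear unit, nose above nose, with its gasket face about 1 cm above the stud tips and the holes within about 1 mm of the studs by camera. While being turned it slipped in the fingers and ended up on its long edge, so I tipped it over onto the spigot and regripped it. I handed in at about 39 s, with no force signs of touching the unit; I did not re-check the bystanders' positions at the end.

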